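# Fit the drip collar and open the stain bottle

## Robot

A 7-joint arm with a two-finger parallel gripper is mounted at the origin on the work surface. World frame = base frame: x ahead of the robot, y to its left, z up, the work surface at z = 0. Lengths are in m, angles in rad, forces in N, time in s.
With the tool pointing down it reaches from about 0.425 to 0.925 m from the base axis. Payload 6.8 kg.
Tool frame: the origin (TCP) lies at the very end of the fingers, on their centre line; the grasp point (between the pads) lies 19 mm behind it; z points along the fingers, y is the line along which they close (so a half turn about z gives the same grasp; the last joint's range is limited). The gripper opens to 85 mm and grips with 20 to 120 N. Pads are 22 mm wide; open, the fingers measure 114 mm over their backs; the gripper's body (76 mm by 85 mm) begins 54 mm behind the grasp point. The pads swing forward as they close: fully open they stand 13 mm farther back than shut.
Start: joints at [1.007, 0.477, 0.022, 1.555, -0.011, 1.109, -0.083], TCP at [0.297, -0.606, 0.231] pointing down, gripper open.
Joint ranges: [-2.96, 2.96], [-0.34, 2.1], [-1.41, 1.46], [0.24, 2.44], [-1.37, 4.51], [0.17, 1.92], [-2.96, 2.96]. Speed limits (rad/s): [2.39, 2.39, 3.14, 3.14, 3.14, 3.14, 3.14].

## Interface

Orientations are given as a unit quaternion [w, x, y, z].
In Python, from station import bot gives the robot as it stands. The module is installed in compiled form; this text tells all that it offers.
- The arm moves only by the shell command python3 -m jog 'ROWS' [OPENING] [FORCE]. ROWS is JSON, a list of rows, each a list of 4 numbers: the shift along the tool's x, y, z in cm, then the turn about the tool's z in rad. In form: [[x, y, z, spin], ...]. A call has 1 to 20 rows; each row is the pose to reach, as a shift and turn from the pose commanded when the call began, along the tool's axes at that moment; what a row does not reach only later rows make up. A row lasts 1/12 s, in which the tool goes at most 41.7 mm and 7.16 degrees, less where a joint would pass 70% of its speed; a pose out of reach is approached as far as the arm can. A call with a gripper value outside its range is refused whole. OPENING is the closure, from -1 (fully open) to 1 (shut), set as the call begins (- or left out, the last holds). The fingers move at their own pace and stop on an object; FORCE is the grip in N (left out, the last holds). Time passes only in rows, so rows that repeat a pose let the fingers close. It gives the time, the measured TCP pose, the force, the opening and the grip force at its end, in the units of the state.
- bot.get_obs(): the state, without advancing time (a new reading comes with each control period).
- bot.read_camera(name): name is "side" or "top" or "wrist"; returns a dict with "pixels" (420x560x3 uint8, red, green, blue), "depth" (420x560 float32, m along the optical axis (not along the pixel's ray), 0 where there is no reading), "fovy" (degrees; the focal length in pixels is half the picture's height over the tangent of half this angle, whatever the lens; pixels are square), "cx", "cy" (the principal point, pixels), "pose" (4x4, takes a point from camera to world coordinates). Camera axes: x right, y down, z forward; pixel columns grow to the right and rows downward; lengths in m; the calibration is good to about 2 mm. A picture is of the moment at which its call begins.
- bot.hand_in(): hands the job in; it is judged then, once.
The state is a dict: "t": time; "q": joint angles; "joint_vel": joint speeds; "joint_torque": joint torques, N m; "eef_pos": TCP position; "tool_rot": TCP orientation; "contact_force": force on the tool from outside, world axes, zero at the start; "torque": the same for the moment, N m; "gripper_width": opening from 0.0 (shut) to 1.0 (fully open); "grasp_force": force on a finger pad.
Only numpy, scipy, OpenCV 4.12 (cv2) and the standard library are available. Lean on these libraries where they do the work, as an engineer would, in place of code of your own. Each camera call takes 0.05 s, during which the arm holds its last target. There are 200 camera calls.

## Task

Slide the wide aluminium drip collar down over the capped stain bottle until it lies flat on the bottle's shoulder, and let go of it while the cap is still on. Then unscrew the black ribbed cap: its quick thread may be right- or left-handed and you cannot see which, so try both ways, and lift it straight up. Finish while still holding the cap upright over the bottle, about 7 cm above where it sat, with the collar still in place and the other things on the bench left where they are.

Things in the scene. Friction and masses are not known exactly. Their poses are not given: they have to be found in the camera images.
- bottle: Brown glass stain bottle fixed on a 100 x 100 x 12 mm aluminium foot plate; it cannot move. Origin: centre of the plate's underside, on the bench, z up. Body 68 mm across up to 55 mm high, ending in a flat shoulder; then a straight shaft 42 mm across from 55 to 91 mm; then a 23 mm neck (thread lugs 34 mm across) up to 109 mm, hidden by the cap.
- spare: Not part of the job: a look-alike fixed bottle nearer the far edge, with a pointed rubber dropper bulb on its cap, 146 mm high in all. Origin as the bottle's.
- mouth (a point): Top centre of the bottle's neck, 109 mm above the bench, inside the cap. The thread: the cap turned the tightening way stops dead within 10 degrees; the loosening way it turns freely to a stop near 115 degrees and is free to lift between 65 and 110 degrees from the start. Until then it has 1 to 2 mm of play up and down and will not come off.
- shoulder (a point): Centre of the bottle's flat shoulder (55 mm above the bench), where the collar's underside must rest, axes as the bottle's.
- cap: Black ribbed round screw cap, 42 mm across, 24 mm high, about 30 g, flat top. Origin: centre of its underside, z up; its yaw turns with it. Screwed on, its underside is 91 mm and its top 115 mm above the bench. It does not rise by itself when turned. Clockwise or anticlockwise loosens it, differing from run to run with no outward sign.
- collar: Drip collar: plain aluminium ring lying flat on the bench to the robot's right, 62 mm outside, 46 mm hole, 22 mm high, about 80 g. Origin: centre of its underside, z up. It passes over the 42 mm cap and shaft with 2 mm to spare all round.
- pot_tall: Bystander: white lidded pot, 48 mm across, 67 mm high, origin under its centre.
- pot_wide: Bystander: clear lidded pot, 64 mm across, 47 mm high, origin under its centre.
- petri: Bystander: flat clear dish, 90 mm across, 14 mm high, origin under its centre.
- slidebox: Bystander: grey slide box 50 x 80 x 30 mm (x, y, z), origin under its centre.
- small_ring: Bystander: small aluminium ring, 40 mm outside, 24 mm hole, 10 mm high: too small for the bottle. Origin under its centre.
- vial: Bystander: small bottle 28 mm across, 60 mm high, origin under its centre.

How it is judged:
On the way:
1. the collar lies flat on the shoulder of the bottle, let go, with the cap still on (horizontal distance between collar and shoulder below 0.006 m and z of collar in the frame of shoulder below 0.004 m and angle between collar's own z axis and vertical below 0.08 rad and contact force between the fingers and collar below 0.1 N and z of cap in the frame of bottle below 0.096 m and horizontal distance between cap and bottle below 0.008 m), for 0.2 s.
At the end, for the whole second after the job is handed in: The gripper holds the cap still and upright (within 0.3 rad) over the bottle (within 30 mm sideways), its underside at least 40 mm above where it sat; the collar lies flat on the shoulder (centred within 6 mm, within 4 mm of the shoulder's height, tilted less than 0.08 rad) (horizontal distance between collar and shoulder below 0.006 m and z of collar in the frame of shoulder below 0.004 m and angle between collar's own z axis and vertical below 0.08 rad and z of cap in the frame of bottle above 0.131 m and horizontal distance between cap and bottle below 0.03 m and angle between cap's own z axis and vertical below 0.3 rad and contact force between the fingers and cap above 1 N and linear speed of cap below 0.02 m/s and contact force between cap and collar below 0.1 N); the arm keeps its last pose, push and grip.
It fails at once if a bystander on the bench (pot, dish, slide box, small ring or vial) is moved by more than 30 mm (distance of any of pot_tall, pot_wide, petri, slidebox, small_ring, vial from where it was at the start of the episode above 0.03 m).
It also fails if it takes over 61 s, if anything falls off the work surface, if the arm or the gripper's body presses on something with over 40 N, if the wrist force passes 120 N, or if a joint passes its speed limit or range.

## Working session

There is one attempt and no reset: what is moved stays moved. The work goes in short steps, Python scripts to look and compute and a shell command to move; the robot and the scene stay as the last step left them, time stands still between calls to the robot, and variables do not carry over. Pictures are saved under pics/ and viewed, at most 10 in all, crops included, and the job is handed in when it is done.

```bash
mkdir -p pics
cat > h.py <<'E'
import numpy as np, cv2
from station import bot
def cloud(c):
    d=c["depth"];h,w=d.shape;f=h/2/np.tan(np.radians(c["fovy"])/2)
    u,v=np.meshgrid(np.arange(w),np.arange(h))
    P=np.stack([(u-c["cx"])/f*d,(v-c["cy"])/f*d,d],-1)
    M=np.array(c["pose"]);return P@M[:3,:3].T+M[:3,3]
def shot(n,f):
    c=bot.read_camera(n);cv2.imwrite(f"pics/{f}.png",c["pixels"][...,::-1]);np.savez(f"{f}.npz",P=cloud(c),d=c["depth"]);return c
E
python3 - <<'E'
from h import *
for n in("top","side"):
    c=shot(n,n+"0");print(n,np.round(c["pose"],3).tolist(),c["fovy"])
a=cv2.imread("pics/top0.png");b=cv2.imread("pics/side0.png")
o=bot.get_obs();print({k:np.round(v,3).tolist() for k,v in o.items()})
E
```

```text
top [[-0.017, -0.992, 0.126, 0.454], [-1.0, 0.018, 0.006, -0.027], [-0.008, -0.126, -0.992, 1.109], [0.0, 0.0, 0.0, 1.0]] 48.116501102542216
side [[-0.996, -0.075, 0.04, 0.51], [-0.083, 0.751, -0.656, 0.644], [0.019, -0.656, -0.754, 0.876], [0.0, 0.0, 0.0, 1.0]] 44.319934304888314
{'t': 0.1, 'q': [1.007, 0.478, 0.022, 1.556, -0.012, 1.109, -0.083], 'joint_vel': [-0.002, -0.003, 0.0, -0.003, 0.0, -0.0, 0.0], 'joint_torque': [0.005, -59.776, 1.614, -28.195, 0.013, 0.005, -0.0], 'eef_pos': [0.297, -0.606, 0.23], 'tool_rot': [-0.001, 0.974, 0.226, -0.0], 'contact_force': [-0.224, 0.14, 0.164], 'torque': [0.035, -0.028, -0.041], 'grasp_force': 0.0, 'gripper_width': 0.999}
```

View pics/top0.png

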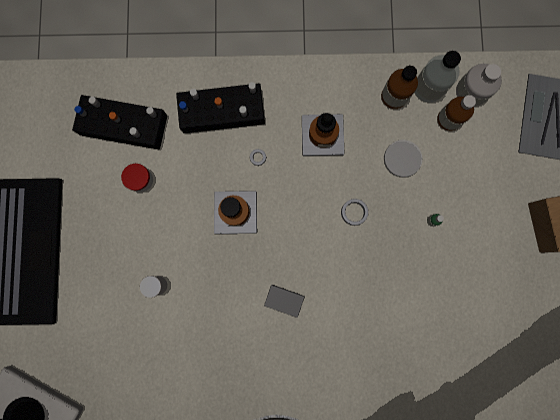

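View pics/side0.png

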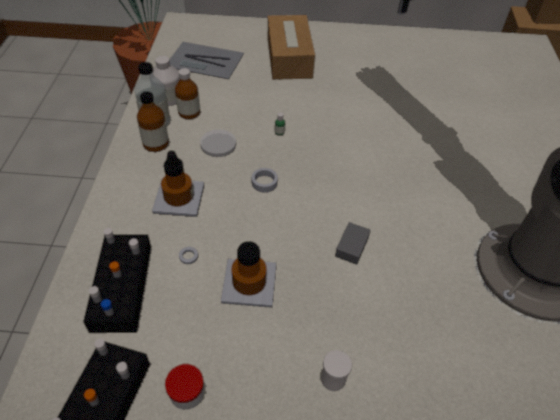

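The top view shows the bottle with its black cap near (235,210), the collar near (355,212), the spare near (324,133), the small ring at (258,157), the petri dish at (403,159) and the slide box at (285,300). The side view agrees: cap at (248,253), collar at (264,180). Next I'll measure the cap and collar.

Run:
```python
from h import *
def circ(P):
    xy=P[:,:2].astype(np.float32); (c,r)=cv2.minEnclosingCircle(xy); return np.round(c,4),round(r,4),np.round(xy.mean(0),4),len(xy)
for n in("top0","side0"):
    z=np.load(n+".npz");P=z["P"];ok=z["d"]>0
    bx=(P[...,0]>.35)&(P[...,0]<.75)&(P[...,1]>-.45)&(P[...,1]<.35)&ok
    print(n,"bench",np.median(P[...,2][bx]).round(4))
    for lo,hi,nm in((.105,.125,"captop"),(.052,.06,"shoulder"),(.01,.016,"plate"),(.017,.027,"collar-h"),(.13,.15,"bulb")):
        m=(bx&(P[...,2]>lo)&(P[...,2]<hi)).astype(np.uint8)
        k,l,s,_=cv2.connectedComponentsWithStats(m)
        for i in range(1,k):
            if s[i,4]>25:
                Q=P[l==i];print(nm,"px",s[i,:4],circ(Q),"z",np.median(Q[:,2]).round(4))
```

```text
top0 bench 0.0003
captop px [320 128  14   5] (array([ 0.7491, -0.1198]), 0.0141, array([ 0.747 , -0.1195], dtype=float32), 34) z 0.1112
captop px [220 197  21  21] (array([0.5803, 0.0914]), 0.0215, array([0.5802, 0.0909], dtype=float32), 306) z 0.115
shoulder px [312 136  26   8] (array([ 0.7484, -0.12  ]), 0.0288, array([ 0.741 , -0.1192], dtype=float32), 134) z 0.0548
shoulder px [218 196  30  30] (array([0.5811, 0.0916]), 0.034, array([0.5759, 0.0874], dtype=float32), 324) z 0.0554
plate px [302 140  42  16] (array([ 0.7326, -0.1183]), 0.0514, array([ 0.7288, -0.1178], dtype=float32), 377) z 0.0123
plate px [384 140  38  37] (array([ 0.7026, -0.3081]), 0.0454, array([ 0.7023, -0.3081], dtype=float32), 921) z 0.0134
plate px [214 191  43  43] (array([0.5808, 0.0916]), 0.0688, array([0.5776, 0.0888], dtype=float32), 833) z 0.0125
collar-h px [144 175   8  15] (array([0.6546, 0.2967]), 0.0181, array([0.6522, 0.2932], dtype=float32), 28) z 0.0217
collar-h px [342 199  26  27] (array([ 0.5756, -0.1881]), 0.031, array([ 0.5757, -0.1881], dtype=float32), 247) z 0.0214
side0 bench 0.0008
[... 1874 characters left out ...]
ar-h px [183 191  11  13] (array([ 0.7411, -0.111 ]), 0.019, array([ 0.739 , -0.1064], dtype=float32), 42) z 0.0222
collar-h px [336 249  24  12] (array([0.3887, 0.0103]), 0.0247, array([0.3896, 0.013 ], dtype=float32), 75) z 0.0218
collar-h px [233 282  34  13] (array([0.5803, 0.1001]), 0.0322, array([0.5794, 0.1148], dtype=float32), 91) z 0.0221
collar-h px [133 360  17  34] (array([0.7433, 0.303 ]), 0.0305, array([0.7433, 0.3021], dtype=float32), 69) z 0.0217
collar-h px [323 378  23  11] (array([0.4155, 0.2794]), 0.0192, array([0.4177, 0.2868], dtype=float32), 54) z 0.0217
collar-h px [170 388  34  19] (array([0.6609, 0.3244]), 0.0281, array([0.6548, 0.3374], dtype=float32), 74) z 0.0223
```

```bash
python3 -m jog '[[2.9,-1.7,0,-0.074],[5.8,-3.4,0,-0.149],[8.7,-5.1,0,-0.223],[11.6,-6.7,0,-0.297],[14.5,-8.4,0,-0.372],[17.4,-10.1,0,-0.446],[20.3,-11.8,0,-0.52],[23.2,-13.5,1,-0.595],[26.1,-15.2,2,-0.669],[29,-16.8,3,-0.743],[31.9,-18.5,4,-0.818],[34.8,-20.2,5,-0.892],[37.7,-21.9,6,-0.966],[40.6,-23.6,7,-1.041],[43.4,-25.3,8,-1.115],[43.44,-25.26,8,-1.115],[43.44,-25.26,8,-1.115],[43.44,-25.26,8,-1.115],[43.44,-25.26,8,-1.115]]' -1 40
python3 - <<'E'
from h import *
o=bot.get_obs();print({k:np.round(v,4).tolist() for k,v in o.items() if k in("t","q","eef_pos","tool_rot")})
c=shot("wrist","w1");P=cloud(c);m=(P[...,2]>.017)&(P[...,2]<.03)&(c["depth"]>0)
print(np.round(c["pose"],3).tolist())
k,l,s,_=cv2.connectedComponentsWithStats(m.astype(np.uint8))
for i in range(1,k):
    if s[i,4]>100:
        Q=P[l==i];(a,r)=cv2.minEnclosingCircle(Q[:,:2].astype(np.float32));print(s[i],np.round(a,4),round(r,4),np.median(Q[:,2]))
E
```

```text
t: 1.68
eef_pos: [0.5753, -0.1897, 0.1513]
tool_rot: [0.0, 0.708, 0.706, -0.001]
contact_force: [0.8, -1.3, -0.2]
gripper_width: 1.0
grasp_force: 0.0
{'t': 1.6833, 'q': [0.4791, 0.4732, -0.3478, 1.7821, 0.1976, 0.9208, 0.0436], 'eef_pos': [0.5753, -0.1897, 0.1513], 'tool_rot': [0.0001, 0.708, 0.7062, -0.0005]}
[[1.0, -0.003, -0.002, 0.575], [-0.004, -0.948, -0.32, -0.107], [-0.001, 0.32, -0.948, 0.293], [0.0, 0.0, 0.0, 1.0]]
[  0   0  22  27 469] [ 0.3873 -0.0594] 0.0095 0.024587478466514323
[494  56  57  94 808] [ 0.7574 -0.1215] 0.0332 0.024106447080297105
[ 251  155   76   75 2050] [ 0.5759 -0.1904] 0.0312 0.02083682076854193
[250 361  31  22 337] [ 0.5532 -0.3733] 0.0145 0.024025352397017585
```

View pics/w1.png

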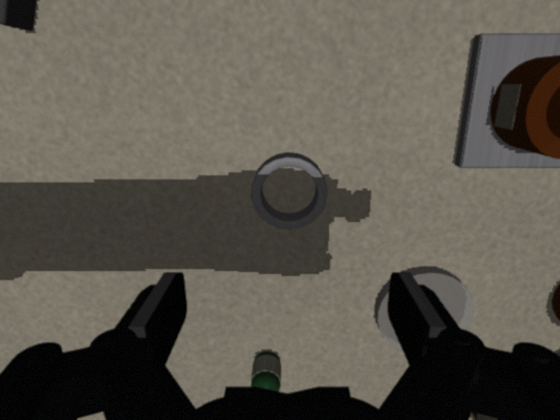

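The wrist view shows the collar at (289,191) with the open fingers either side and nothing in the way. The three cameras agree on its centre to about 2 mm. Now I'll go down and grip.

```bash
python3 -m jog '[[0,0.1,2,0],[0,0.1,4,0],[0,0.1,6,0],[0,0.1,8,0],[0,0.1,10,0],[0,0.1,11.5,0],[0,0.1,12.8,0],[0,0.1,13.8,0],[0,0.1,14.6,0],[0,0.1,14.6,0],[0,0.1,14.6,0]]' -1 40
python3 -m jog '[[0,0,0,0],[0,0,0,0],[0,0,0,0],[0,0,0,0],[0,0,0,0],[0,0,0,0],[0,0,0,0],[0,0,0,0],[0,0,0,0],[0,0,0,0],[0,0,0,0],[0,0,0,0]]' 1 40
```

```text
t: 2.65
eef_pos: [0.5771, -0.1883, 0.0054]
tool_rot: [0.0, 0.707, 0.707, -0.0]
contact_force: [-0.1, -0.5, 1.2]
gripper_width: 1.001
grasp_force: 0.0
t: 3.65
eef_pos: [0.5777, -0.1883, 0.0069]
tool_rot: [0.001, 0.707, 0.707, 0.0]
contact_force: [-2.9, 0.5, 7.4]
gripper_width: 0.714
grasp_force: 41.5
```

```bash
python3 -m jog '[[0,0,-0.5,0],[0,0,-1.5,0],[0,0,-3,0],[0,0,-5,0],[0,0,-7,0],[0,0,-9,0],[0,0,-11,0],[0,0,-13,0],[0,0,-14.5,0],[0,0,-15,0],[0,0,-15,0],[0,0,-15,0],[0,0,-15,0]]'
python3 - <<'E'
from h import *
o=bot.get_obs();e=np.array(o["eef_pos"]);print(e)
w=shot("wrist","w2");s=shot("side","s2");t=shot("top","t2")
for n in("w2","s2","t2"):
    z=np.load(n+".npz");P=z["P"];m=(z["d"]>0)&(np.hypot(P[...,0]-e[0],P[...,1]-e[1])<.036)&(P[...,2]>.1)&(P[...,2]<.2)
    Q=P[m];print(n,len(Q))
    if len(Q): print(np.percentile(Q[:,2],[1,25,50,75,99]).round(4),Q.min(0).round(4),Q.max(0).round(4))
a=cv2.resize(s["pixels"][60:260,160:400],None,fx=2,fy=2)[...,::-1];b=w["pixels"][:400,100:500][...,::-1]
cv2.imwrite("pics/c2.png",np.hstack([a[:, :400],b]))
E
```

```text
t: 4.73
eef_pos: [0.5761, -0.188, 0.1542]
tool_rot: [-0.001, 0.707, 0.707, -0.0]
contact_force: [0.1, 0.7, -1.2]
gripper_width: 0.707
grasp_force: 43.5
[ 0.57614831 -0.18795203  0.15422398]
w2 15259
[0.1483 0.1627 0.1679 0.169  0.1969] [ 0.5414 -0.2211  0.1459] [ 0.6105 -0.1587  0.1999]
s2 635
[0.1476 0.1571 0.1656 0.1695 0.1968] [ 0.5412 -0.2223  0.1464] [ 0.6106 -0.1585  0.1987]
t2 125
[0.1482 0.1648 0.168  0.1696 0.1806] [ 0.543  -0.1766  0.1449] [ 0.5933 -0.1567  0.1856]
```

View pics/c2.png

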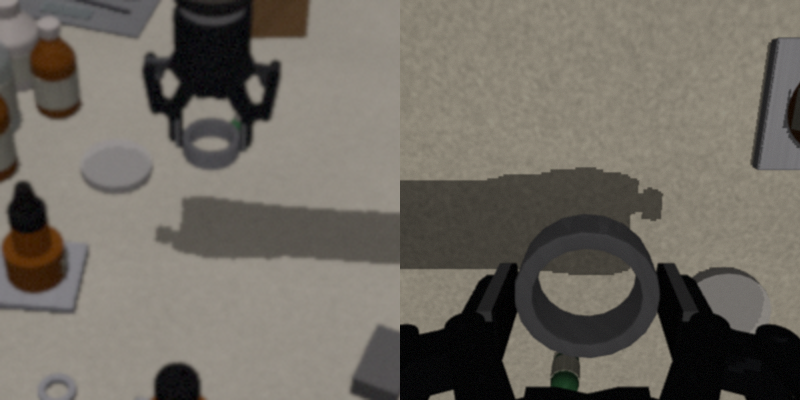

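The collar sits level between the pads in both views. I'll fit its top plane and centre relative to the TCP.

```bash
cat > ring.py <<'E'
from h import *
def ring(n,e,zlo,zhi):
    z=np.load(n+".npz");P=z["P"];m=(z["d"]>0)&(np.hypot(P[...,0]-e[0],P[...,1]-e[1])<.04)&(P[...,2]>zlo)&(P[...,2]<zhi)&(abs(P[...,0]-e[0])<.029)
    Q=P[m];
    for _ in range(5):
        A=np.c_[Q[:,:2]-e[:2],np.ones(len(Q))];c=np.linalg.lstsq(A,Q[:,2],rcond=None)[0];r=abs(A@c-Q[:,2]);k=r<max(.0008,np.percentile(r,80)*.9);
        if k.all():break
        Q=Q[k]
    x,y=Q[:,0]-e[0],Q[:,1]-e[1]
    from scipy.optimize import least_squares
    f=lambda p:np.maximum(0,np.hypot(x-p[0],y-p[1])-.031)+np.maximum(0,.023-np.hypot(x-p[0],y-p[1]))
    s=least_squares(f,[0,0]).x
    print(n,len(Q),"slopes/topz-tcp",c.round(4),c[2]-e[2],"centre-tcp",s.round(4))
E
python3 - <<'E'
from ring import *
e=np.array(bot.get_obs()["eef_pos"])
for n in("w2","s2"): ring(n,e,.163,.175)
E
```

```text
w2 4689 slopes/topz-tcp [-0.0045  0.0016  0.1681] 0.013898018725669675 centre-tcp [-0.0009 -0.0018]
s2 92 slopes/topz-tcp [-0.0002  0.0055  0.1688] 0.014639021259491097 centre-tcp [ 0.0012 -0.0025]
```

```bash
python3 -m jog '[[0.7,0,0,0],[2,0,0,0],[4,0.1,0,0],[6,0.1,0,0],[8,0.1,0,0],[10.2,0.2,0,0],[12.4,0.2,0,0],[14.6,0.3,0,0],[16.8,0.3,0,0],[19,0.4,0,0],[21,0.4,0,0],[23,0.5,0,0],[25,0.5,0,0],[26.5,0.5,0,0],[27.5,0.5,0,0],[28,0.5,0,0],[28,0.5,0,0],[28,0.5,0,0],[28,0.5,0,0],[28,0.5,0,0]]'
python3 - <<'E'
from ring import *
e=np.array(bot.get_obs()["eef_pos"]);print(e,np.round(bot.get_obs()["q"],2))
w=shot("wrist","w3");s=shot("side","s3")
for n in("w3","s3"): 
    ring(n,e,.163,.175)
    z=np.load(n+".npz");P=z["P"];m=(z["d"]>0)&(abs(P[...,2]-.115)<.004)&(np.hypot(P[...,0]-.581,P[...,1]-.09)<.035)
    Q=P[m];print("cap",len(Q))
    if len(Q)>20:
        a,r=cv2.minEnclosingCircle(Q[:,:2].astype(np.float32));print(np.round(a,4),r,Q.min(0),Q.max(0))
a=cv2.resize(s["pixels"][140:340,140:340],None,fx=2,fy=2)[...,::-1];b=w["pixels"][:400,100:500][...,::-1]
cv2.imwrite("pics/c3.png",np.hstack([a,b]))
E
```

```text
t: 6.55
eef_pos: [0.5821, 0.0905, 0.1552]
tool_rot: [0.0, 0.708, 0.706, -0.0]
contact_force: [-0.2, 0.5, -0.8]
gripper_width: 0.71
grasp_force: 43.5
[0.58212574 0.09050315 0.1552275 ] [ 0.06  0.45 -0.42  1.82  0.23  0.92 -0.46]
w3 4717 slopes/topz-tcp [-0.0029 -0.0007  0.169 ] 0.01381518027668599 centre-tcp [-0.0008 -0.0018]
cap 1455
[0.5805 0.0898] 0.021437782794237137 [0.56249524 0.06893457 0.11101765] [0.59824991 0.11063273 0.11637301]
s3 156 slopes/topz-tcp [-0.0092 -0.0137  0.17  ] 0.014757620086461698 centre-tcp [ 0.0012 -0.0026]
cap 177
[0.582  0.0892] 0.021438343450427055 [0.56178743 0.08223764 0.11105329] [0.60329223 0.11008284 0.11792737]
```

View pics/c3.png

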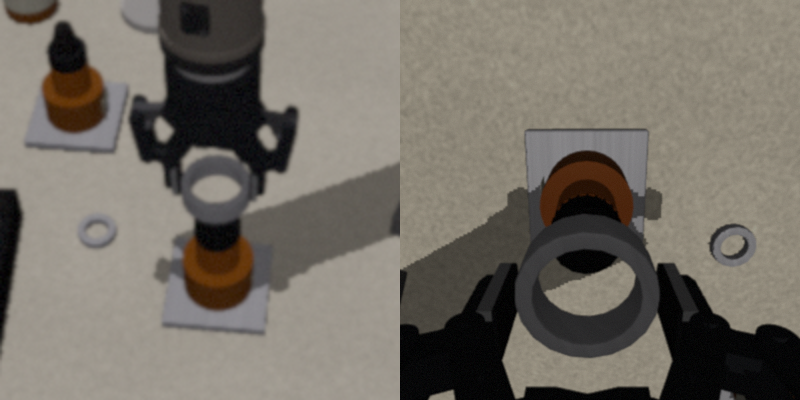

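Both views show the collar hovering over the cap, and both cameras give the same correction: x −1.0 mm, y +1.2 mm. I'll lower it in stages and watch the force.

```bash
python3 -m jog '[[0.12,-0.1,0,0],[0.12,-0.1,0.5,0],[0.12,-0.1,1,0],[0.12,-0.1,1.5,0],[0.12,-0.1,2,0],[0.12,-0.1,2.5,0],[0.12,-0.1,2.8,0],[0.12,-0.1,3.1,0],[0.12,-0.1,3.4,0],[0.12,-0.1,3.7,0],[0.12,-0.1,4,0],[0.12,-0.1,4.2,0],[0.12,-0.1,4.2,0],[0.12,-0.1,4.2,0]]'
```

```text
t: 7.82
eef_pos: [0.581, 0.0931, 0.1133]
tool_rot: [-0.0, 0.707, 0.707, -0.0]
contact_force: [0.5, 0.4, -1.2]
gripper_width: 0.708
grasp_force: 43.5
```

Run:
```python
from ring import *
e=np.array(bot.get_obs()["eef_pos"]);print(e)
w=shot("wrist","w4");s=shot("side","s4")
for n in("w4","s4"): 
    ring(n,e,.123,.133)
    z=np.load(n+".npz");P=z["P"];m=(z["d"]>0)&(abs(P[...,2]-.115)<.003)&(np.hypot(P[...,0]-.581,P[...,1]-.09)<.022)
    Q=P[m];print("cap",len(Q))
    if len(Q)>20:
        a,r=cv2.minEnclosingCircle(Q[:,:2].astype(np.float32));print(np.round(a,4),r,Q.min(0),Q.max(0))
```

```text
[0.58099733 0.09312473 0.11325318]
w4 4811 slopes/topz-tcp [-0.0026  0.0003  0.1271] 0.013874036271353418 centre-tcp [-0.0008 -0.0018]
cap 5681
[0.5815 0.0892] 0.021661240607500076 [0.55997268 0.06804503 0.11203843] [0.6029857  0.1080899  0.11798584]
s4 159 slopes/topz-tcp [ 0.0079 -0.0059  0.1282] 0.014996403882005654 centre-tcp [ 0.0008 -0.0031]
cap 254
[0.5824 0.0869] 0.019817816093564034 [0.56294569 0.06895585 0.11200443] [0.60173374 0.10377459 0.11798694]
```

View pics/w4.png

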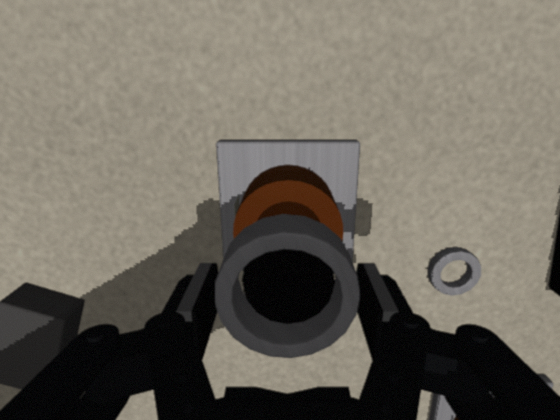

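The cap now shows inside the collar's bore around (289,287), and the force is near zero. I'll fit the cap by colour to get a cleaner centre.

Run:
```python
from h import *
im=cv2.imread("pics/w4.png").max(2);P=np.load("w4.npz")["P"]
m=np.zeros_like(im);m[235:340,225:350]=(im[235:340,225:350]<14)
k,l,s,_=cv2.connectedComponentsWithStats(m);i=1+s[1:,4].argmax()
Q=P[(l==i)];Q=Q[abs(Q[:,2]-.115)<.0025];print(s[i],len(Q),np.median(Q[:,2]))
h=cv2.convexHull(Q[:,:2].astype(np.float32));print(Q.min(0),Q.max(0),cv2.minEnclosingCircle(h))
c=[cv2.fitEllipse(h)];print(c)
```

```text
[ 243  250   92   73 5156] 5106 0.11410028883395983
[0.56051381 0.06932731 0.11251952] [0.60148177 0.10760233 0.1161344 ] ((0.5807916522026062, 0.08939233422279358), 0.020978882908821106)
[((0.5808548927307129, 0.08864204585552216), (0.03851250186562538, 0.041730672121047974), 81.83078002929688)]
```

```bash
python3 -m jog '[[-0.1,0.06,0,0],[-0.1,0.06,0.4,0],[-0.1,0.06,0.8,0],[-0.1,0.06,1.2,0],[-0.1,0.06,1.6,0],[-0.1,0.06,2,0],[-0.1,0.06,2.4,0],[-0.1,0.06,2.8,0],[-0.1,0.06,3.2,0],[-0.1,0.06,3.6,0],[-0.1,0.06,4,0],[-0.1,0.06,4.3,0],[-0.1,0.06,4.6,0],[-0.1,0.06,4.8,0],[-0.1,0.06,4.8,0],[-0.1,0.06,4.8,0]]'
python3 -m jog '[[0,0,0.05,0],[0,0,0.1,0],[0,0,0.15,0],[0,0,0.15,0],[0,0,0.15,0],[0,0,0.15,0]]'
```

```text
t: 9.25
eef_pos: [0.5817, 0.0921, 0.0653]
tool_rot: [0.0, 0.707, 0.707, 0.0]
contact_force: [0.8, 0.5, -0.3]
gripper_width: 0.707
grasp_force: 43.5
t: 9.75
eef_pos: [0.5816, 0.0921, 0.0639]
tool_rot: [0.0, 0.707, 0.707, 0.0]
contact_force: [-0.5, -0.9, -1.4]
gripper_width: 0.707
grasp_force: 43.5
```

```bash
python3 -m jog '[[0,0,0.05,0],[0,0,0.1,0],[0,0,0.15,0],[0,0,0.15,0],[0,0,0.15,0]]'; python3 -m jog '[[0,0,0.03,0],[0,0,0.07,0],[0,0,0.1,0],[0,0,0.1,0],[0,0,0.1,0]]'
```

```text
t: 10.17
eef_pos: [0.5816, 0.0921, 0.0622]
tool_rot: [-0.0, 0.707, 0.707, -0.0]
contact_force: [0.1, -0.6, -1.5]
gripper_width: 0.708
grasp_force: 43.5
t: 10.58
eef_pos: [0.5817, 0.0922, 0.062]
tool_rot: [0.0, 0.707, 0.707, 0.0]
contact_force: [-3.3, -1.2, 5.4]
gripper_width: 0.706
grasp_force: 44.1
```

Contact came at the expected height, with the underside at about 55 mm and 5 N. Releasing now, then rising to cap height.

```bash
python3 -m jog '[[0,0,0,0],[0,0,0,0],[0,0,0,0],[0,0,0,0],[0,0,0,0],[0,0,0,0],[0,0,0,0],[0,0,0,0],[0,0,0,0],[0,0,0,0]]' -1 
python3 -m jog '[[0,0,-0.3,0],[0,0,-0.6,0],[0,0,-1,0],[0,0,-1.5,0],[0,0,-2,0],[0,0,-2.5,0],[0,0,-3,0],[0,0,-3,0],[0,0,-3,0],[0,0,-3,0]]'
python3 - <<'E'
from ring import *
e=np.array(bot.get_obs()["eef_pos"]);print(e)
w=shot("wrist","w5");s=shot("side","s5")
for n in("w5","s5"): 
    z=np.load(n+".npz");P=z["P"]
    for h in(.077,.115):
        m=(z["d"]>0)&(abs(P[...,2]-h)<.0035)&(np.hypot(P[...,0]-.581,P[...,1]-.09)<.034)
        Q=P[m];print(n,h,len(Q))
        if len(Q)>20:
            a,r=cv2.minEnclosingCircle(Q[:,:2].astype(np.float32));print(np.round(a,4),r,Q.min(0),Q.max(0),np.median(Q[:,2]))
a=cv2.resize(s["pixels"][160:360,140:340],None,fx=2,fy=2)[...,::-1];b=w["pixels"][:400,100:500][...,::-1]
cv2.imwrite("pics/c5.png",np.hstack([a,b]))
E
```

```text
t: 11.42
eef_pos: [0.5816, 0.0921, 0.0613]
tool_rot: [0.0, 0.707, 0.707, 0.0]
contact_force: [-0.8, -0.4, 0.0]
gripper_width: 0.997
grasp_force: 0.0
t: 12.25
eef_pos: [0.5815, 0.092, 0.0912]
tool_rot: [-0.0, 0.707, 0.707, -0.0]
contact_force: [0.4, 0.4, 0.1]
gripper_width: 0.997
grasp_force: 0.0
[0.58150291 0.09203427 0.09122258]
w5 0.077 3612
[0.581  0.0905] 0.030865315347909927 [0.55042766 0.07509597 0.07350073] [0.6115104  0.12122552 0.08049581] 0.07594138853908794
w5 0.115 7467
[0.581  0.0901] 0.02188163436949253 [0.55999309 0.06836884 0.11150682] [0.60164706 0.1118984  0.11618316] 0.11407089406599315
s5 0.077 283
[0.5825 0.09  ] 0.031069455668330193 [0.55152119 0.0686543  0.07352004] [0.61235281 0.1197852  0.08021109] 0.07704639455345363
s5 0.115 340
[0.5831 0.0886] 0.021598411723971367 [0.56268025 0.06711955 0.11151365] [0.60275431 0.10969556 0.11835385] 0.11529221111751747
```

View pics/c5.png

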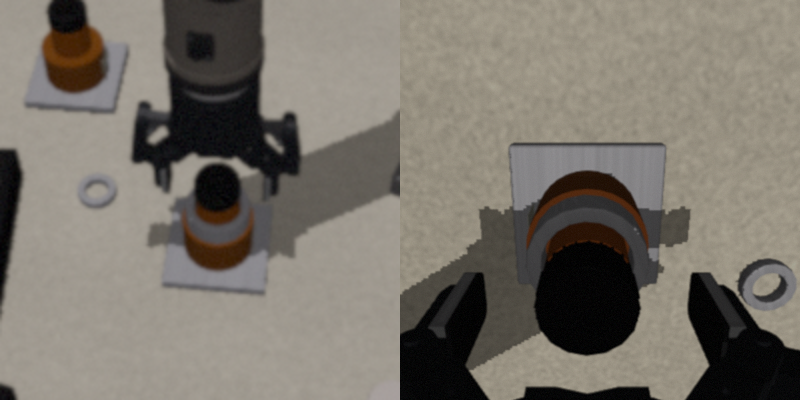

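The collar lies flat with its top at 77 mm, concentric with the cap within 0.5 mm, and the cap is still on. Now I'll grip the cap.

```bash
python3 -m jog '[[-0.1,0,-0.2,0],[-0.1,0,-0.3,0],[-0.1,0,-0.3,0],[-0.1,0,-0.3,0]]' 
python3 -m jog '[[0,0,0,0],[0,0,0,0],[0,0,0,0],[0,0,0,0],[0,0,0,0],[0,0,0,0],[0,0,0,0],[0,0,0,0],[0,0,0,0],[0,0,0,0],[0,0,0,0],[0,0,0,0],[0,0,0,0],[0,0,0,0]]' 1 40
python3 -m jog '[[0,0,0,0.05],[0,0,0,0.1],[0,0,0,0.15],[0,0,0,0.2],[0,0,0,0.25],[0,0,0,0.3],[0,0,0,0.3],[0,0,0,0.3]]'
python3 -c "
from station import bot
o=bot.get_obs();print(o['torque'],o['q'])"
```

```text
t: 12.68
eef_pos: [0.5817, 0.0911, 0.0944]
tool_rot: [0.0, 0.707, 0.707, 0.0]
contact_force: [-1.0, -0.3, -0.7]
gripper_width: 1.001
grasp_force: 0.0
t: 13.85
eef_pos: [0.5818, 0.0912, 0.0945]
tool_rot: [0.0, 0.707, 0.707, 0.0]
contact_force: [-0.3, 0.1, 5.0]
gripper_width: 0.467
grasp_force: 40.7
t: 14.52
eef_pos: [0.5823, 0.0912, 0.0945]
tool_rot: [0.0, 0.804, 0.594, 0.001]
contact_force: [3.0, 0.1, 2.0]
gripper_width: 0.468
grasp_force: 40.6
[-0.00341603 -0.49819931  0.02047292] [-0.01356049  0.5197071  -0.32334413  1.86190295  0.22355376  0.79373776
 -0.75311245]
```

It turned 17° with almost no moment (0.02 N m), so this is the loosening way. I'll carry on to about 87°.

```bash
python3 -m jog '[[0,0,0,0.08],[0,0,0,0.16],[0,0,0,0.24],[0,0,0,0.32],[0,0,0,0.4],[0,0,0,0.48],[0,0,0,0.56],[0,0,0,0.64],[0,0,0,0.72],[0,0,0,0.8],[0,0,0,0.88],[0,0,0,0.96],[0,0,0,1.04],[0,0,0,1.12],[0,0,0,1.2],[0,0,0,1.22],[0,0,0,1.22],[0,0,0,1.22]]'
python3 -c "
from station import bot
o=bot.get_obs();print(o['torque'],o['q'])"
python3 -m jog '[[0,0,-0.1,0],[0,0,-0.2,0],[0,0,-0.3,0],[0,0,-0.4,0],[0,0,-0.5,0],[0,0,-0.5,0]]'
```

```text
t: 16.02
eef_pos: [0.5842, 0.0893, 0.0948]
tool_rot: [0.001, 1.0, 0.025, 0.002]
contact_force: [7.1, -4.5, 0.2]
gripper_width: 0.468
grasp_force: 40.5
[-0.80567614 -1.55197208  0.09068136] [-0.24058014  0.49900691 -0.02350068  1.87709944  0.02014892  0.76127769
 -1.79562567]
t: 16.52
eef_pos: [0.5841, 0.0891, 0.0992]
tool_rot: [0.001, 1.0, 0.025, 0.002]
contact_force: [7.7, -4.7, -4.1]
gripper_width: 0.47
grasp_force: 41.5
```

```bash
python3 -m jog '[[0.1,0.1,0,0],[0.2,0.15,0,0],[0.25,0.18,-0.2,0],[0.25,0.18,-0.5,0],[0.25,0.18,-0.8,0],[0.25,0.18,-1.2,0],[0.25,0.18,-1.6,0],[0.25,0.18,-2,0],[0.25,0.18,-2,0],[0.25,0.18,-2,0]]'
python3 - <<'E'
from h import *
w=shot("wrist","w6");s=shot("side","s6")
a=cv2.resize(s["pixels"][160:360,140:340],None,fx=2,fy=2)[...,::-1];b=w["pixels"][:400,100:500][...,::-1]
cv2.imwrite("pics/c6.png",np.hstack([a,b]))
E
```

```text
t: 17.35
eef_pos: [0.5839, 0.0898, 0.1196]
tool_rot: [-0.0, 1.0, 0.026, -0.0]
contact_force: [-0.2, -0.5, -0.2]
gripper_width: 0.471
grasp_force: 42.0
```

View pics/c6.png

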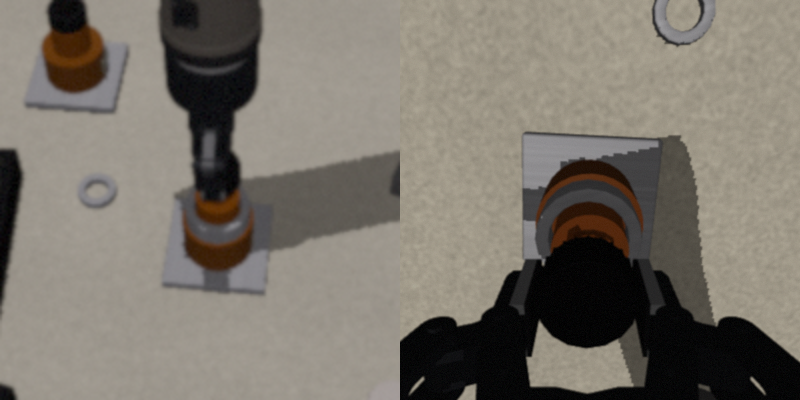

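The wrist view shows the cap between the pads at (588,290) with the thread neck exposed below it near (585,232), so it is off, and the collar hasn't moved. Lifting the rest of the way.

```bash
python3 -m jog '[[0,0,-0.3,0],[0,0,-0.8,0],[0,0,-1.3,0],[0,0,-1.8,0],[0,0,-2.3,0],[0,0,-2.8,0],[0,0,-3.3,0],[0,0,-3.8,0],[0,0,-4.2,0],[0,0,-4.5,0],[0,0,-4.5,0],[0,0,-4.5,0],[0,0,-4.5,0],[0,0,-4.5,0],[0,0,-4.5,0]]'
python3 - <<'E'
from h import *
w=shot("wrist","w7");s=shot("side","s7")
for n in("w7","s7"): 
    z=np.load(n+".npz");P=z["P"]
    for lo,hi in((.0735,.0805),(.178,.192)):
        m=(z["d"]>0)&(P[...,2]>lo)&(P[...,2]<hi)&(np.hypot(P[...,0]-.581,P[...,1]-.09)<.034)
        Q=P[m];print(n,lo,len(Q))
        if len(Q)>20:
            a,r=cv2.minEnclosingCircle(Q[:,:2].astype(np.float32));print(np.round(a,4),r,np.median(Q,0),np.ptp(Q,0))
a=cv2.resize(s["pixels"][160:360,140:340],None,fx=2,fy=2)[...,::-1];b=w["pixels"][:400,100:500][...,::-1]
cv2.imwrite("pics/c7.png",np.hstack([a,b]))
E
```

```text
t: 18.7
eef_pos: [0.584, 0.0894, 0.164]
tool_rot: [0.0, 1.0, 0.025, -0.0]
contact_force: [-0.6, 0.4, -1.5]
gripper_width: 0.467
grasp_force: 42.0
w7 0.0735 2106
[0.5816 0.0903] 0.0310857854783535 [0.59541332 0.09212852 0.07595821] [0.05481864 0.06138152 0.00696853]
w7 0.178 9140
[0.5902 0.0904] 0.03280981257557869 [0.58616742 0.09040684 0.18359504] [0.04292131 0.06534694 0.01399131]
s7 0.0735 293
[0.5826 0.0894] 0.03161370009183884 [0.57765817 0.10472378 0.07687669] [0.06092814 0.05832147 0.0066986 ]
s7 0.178 147
[0.5801 0.097 ] 0.027151716873049736 [0.570155   0.0991488  0.18454442] [0.03348456 0.05166499 0.01388472]
```

View pics/c7.png

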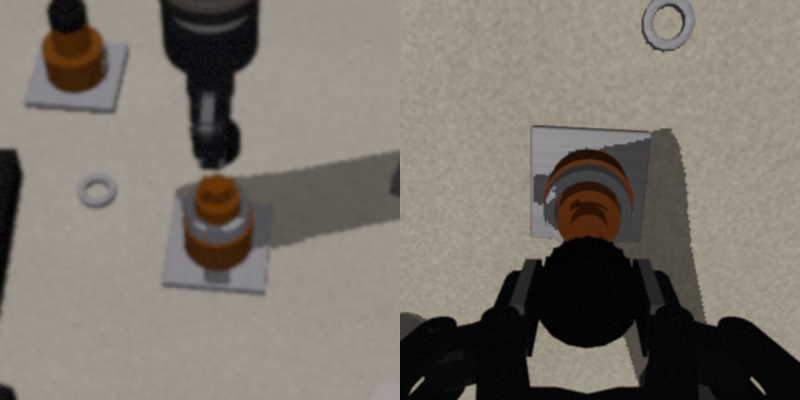

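The cap is held about 70 mm up, with its top at 184 mm. The bare neck shows below it, and the collar is flat and centred with its top at 77 mm.

```bash
python3 -c "
from station import bot
print(bot.hand_in())"
```

```text
the job is handed in; nothing more can be done
None
```

I handed the job in at about 19 s: the collar lies flat and centred on the shoulder, and the unscrewed cap is held upright about 7 cm above where it sat; hand-in gave no verdict.

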